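Pop the fuse lid on its push-push latch

ROBOT

A 7-joint arm with a two-finger parallel gripper is mounted at the origin on the work surface. World frame = base frame: x ahead of the robot, y to its left, z up, the work surface at z = 0. Lengths are in m, angles in rad, forces in N, time in s.
With the tool pointing down it reaches from about 0.425 to 0.925 m from the base axis. Payload 6.8 kg.
Tool frame: the origin (TCP) lies midway between the tips of the shut fingers; the grasp point (between the pads) lies 19 mm behind it; z points along the fingers, y is the direction in which the jaws open and shut (so a half turn about z gives the same grasp; the last joint's range is limited). The gripper opens to 85 mm and grips with 20 to 120 N. Pads are 22 mm wide; open, the fingers measure 114 mm over their backs; the gripper's body (76 mm by 85 mm) begins 54 mm behind the grasp point. The pads swing forward as they close: fully open they stand 13 mm farther back than shut.
Start: joints at [-1.352, 0.477, 0.022, 1.555, -0.011, 1.109, -0.083], TCP at [0.217, 0.639, 0.231] pointing down, gripper open.
Joint ranges: [-2.96, 2.96], [-0.34, 2.1], [-1.41, 1.46], [0.24, 2.44], [-1.37, 4.51], [0.17, 1.92], [-2.96, 2.96]. Speed limits (rad/s): [2.39, 2.39, 3.14, 3.14, 3.14, 3.14, 3.14].

INTERFACE

Orientations are given as a unit quaternion [w, x, y, z].
In Python, from station import * gives the robot as it stands. The module is installed in compiled form; this text tells all that it offers.
- The arm moves only by the tool jog_arm, never from a script. Its arguments are lists of equal length, an entry for each row: "dp": the shift along the tool's x, y, z in units of 25 mm (1.0 is 25 mm), a list of three; "angular": the turn, a rotation vector about the tool's x, y, z in units of 5 degrees (1.0 is 5 degrees), a list of three; "claw": the finger opening in mm, from 0 to 85.4. A call has exactly 5 rows; each row is the pose to reach, as a shift and turn from the pose commanded when the call began, along the tool's axes at that moment; what a row does not reach only later rows make up. A row lasts 1/10 s, in which the tool goes at most 50 mm and 8.59 degrees, less where a joint would pass 70% of its speed; a pose out of reach is approached as far as the arm can. A call with a gripper value outside its range is refused whole. The fingers move at their own pace and stop on an object; "grip_force" is the grip in N (left out, the last holds). Time passes only in rows, so rows that repeat a pose let the fingers close, or fill a call up. It gives the time, the measured TCP pose, the force and the opening at its end, in the units of the state.
- get_obs(): the state, without advancing time (a new reading comes with each control period).
- read_camera(name): name is "scene" or "top"; returns a dict with "pixels" (480x640x3 uint8, blue, green, red), "camera_matrix" (3x3 intrinsics, pixels), "rvec" (rotation vector, rad) and "tvec" (3), from world to camera coordinates, as OpenCV has them. Camera axes: x right, y down, z forward; pixel columns grow to the right and rows downward; lengths in m; the calibration is good to about 2 mm. A picture is of the moment at which its call begins. There is no depth.
- hand_in(): hands the job in, once; it reports no verdict.
The state is a dict: "t": time; "q": joint angles; "joint_vel": joint speeds; "joint_torque": joint torques, N m; "eef_pos": TCP position; "tool_rot": TCP orientation; "contact_force": force on the tool from outside, world axes, zero at the start; "torque": the same for the moment, N m; "gripper_width": opening from 0.0 (shut) to 1.0 (fully open).
Only numpy, scipy, OpenCV 4.12 (cv2) and the standard library are available. Lean on these libraries where they do the work, as an engineer would, in place of code of your own. Each camera call takes 0.05 s, during which the arm holds its last target.

TASK

The fuses in the wider of the two grey control boxes on the bench need checking: press the round pad on its lid gently down, once, until the latch trips, then back off and let the lid spring up by itself. Do not touch the raised lid again; keep clear and watch it for at least two seconds to make sure that it stays standing open. Do not pry, pinch or lift the lid, leave the narrower box latched shut, and do not shift the bottle, can, ring or socket standing about.

Things in the scene. Friction and masses are not known exactly. Their poses are not given: they have to be found in the camera images.
- fuse_box: the wider grey steel box, fixed: 134 mm along its x, 170 mm along its y (feet reach 15 mm more on each y side, 8 mm high), rim 80 mm high. Origin: centre of its underside. Its x axis runs from the lid's free edge (-x, the robot's side, give or take 0.6 rad) to the hinge (+x). A 118 x 156 mm lid is set in its open top, 9 mm proud of the rim (top face at 89 mm) when latched
- fuse_press (a point): centre of the upper face of the black rubber press pad (fuse_pad) on the fuse box's lid: a disc 26 mm across, 3 mm high, on the lid's centre line 26 mm in from its free edge; 35 mm to -x of the box's centre and 92 mm above the bench when latched. It moves with the lid. Its z axis is the lid's outward normal
- fuse_hinge (a point): middle of the fuse lid's hinge axis, which runs along the box's y; 55 mm to +x of the box's centre, 80 mm above the bench. The pad is 90 mm from the axis
- fuse_lid (a joint): angle of the fuse lid, rad: 0 = latched; negative = pressed in, hard stop at -0.07 (pad about 6 mm down); positive = open, free edge swinging up towards the hinge, stop at 1.25. Pressing the pad takes 3 to 4 N; past about -0.035 (3 mm) the catch trips and, once let go, the spring raises the lid, damped, to 1.25 in about 2.5 s. Pressed right down again it relatches. It cannot be pulled open
- fuse_telltale (a joint): brass tell-tale block inside the fuse box under the hinge, m: 0 at the start; the opening lid pushes it past 0.004 (to about 0.012) once it is beyond about 0.65 rad, and it stays there, showing that the lid has been open
- battery_box: the narrower grey box, to be left alone: 134 mm along its x, 100 mm along its y (feet 15 mm more on each y side), otherwise built like the fuse box, with the same kind of pad and latch. Origin: centre of its underside
- battery_lid (a joint): angle of the battery box's lid, rad, measured like fuse_lid; 0 = latched shut, as at the start
- oil_bottle: grey plastic bottle with a black cap, 56 mm across, 160 mm high, loose, behind the fuse box's hinge side. Origin: centre of its underside
- grease_can: plain steel can, 60 mm across, 110 mm high, loose, behind the battery box's hinge side. Origin: centre of its underside
- bearing_ring: steel bearing ring lying flat, 56 mm across with a 36 mm bore, 20 mm high, loose, in front of the fuse box. Origin: centre of its underside
- drive_socket: dark steel socket standing on end, 28 mm across below and 36 mm above, 60 mm high, loose, in front of the battery box. Origin: centre of its underside
Mind the look-alikes: they are no part of the job. Leave any purple look-alike of the fuse_box alone.

How it is judged:
On the way, in this order (a step that is already met when the one before it is completed fails the run):
1. a fingertip on its pad presses the fuse lid in (value of joint fuse_lid below -0.02 rad and contact force between fuse_pad and the fingers above 0.5 N), for 0.05 s.
2. the fuse lid has sprung up and stands open for two seconds, untouched (value of joint fuse_lid above 1.1 rad and contact force between fuse_box and the fingers below 0.2 N), for 2 s.
At the end, for the whole second after the job is handed in: The fuse lid stands still above 1.1 rad, having opened after one press and stood untouched for two seconds; the battery lid is latched (-0.02 to 0.03 rad); bottle, can, ring and socket are within 20 mm of where they stood (value of joint fuse_lid above 1.1 rad and velocity of joint fuse_lid between -0.1 and 0.1 rad/s and value of joint fuse_telltale above 0.004 m and value of joint battery_lid between -0.02 and 0.03 rad and distance of each of oil_bottle, grease_can, bearing_ring, drive_socket from where it was at the start of the episode below 0.02 m).
It fails at once if the fuse lid is pressed shut again after it has opened (value of joint fuse_telltale above 0.004 m and value of joint fuse_lid below 0.3 rad).
It fails at once if the fuse lid is flung up faster than its spring raises it (over 3.5 rad/s), or touched, held or pulled once raised above 1.15 rad (velocity of joint fuse_lid above 3.5 rad/s or (value of joint fuse_lid above 1.15 rad and (contact force between fuse_box and the fingers above 0.5 N or contact force between fuse_box and the arm above 0.5 N))).
It fails at once if the fuse box is pressed with more than 45 N (contact force between fuse_box and the fingers above 45 N or contact force between fuse_box and the arm above 45 N).
It fails at once if the battery box's lid is pressed or opened (value of joint battery_lid below -0.02 rad or value of joint battery_lid above 0.03 rad).
It fails at once if a bystander is shifted, knocked over or lifted (distance of any of oil_bottle, grease_can, bearing_ring, drive_socket from where it was at the start of the episode above 0.02 m).
It also fails if it takes over 35 s, if anything falls off the work surface, if the arm or the gripper's body presses on something with over 40 N, if the wrist force passes 120 N, or if a joint passes its speed limit or range.

## Working session

There is one attempt and no reset: what is moved stays moved. The work goes in short steps, Python scripts to look and compute and a tool call to move; the robot and the scene stay as the last step left them, time stands still between calls to the robot, and variables do not carry over. Pictures are saved under pics/ and viewed, and the job is handed in when it is done.

Besides the shell and the picture viewer there is one more tool, called by a JSON object that holds its "method" and its "body". jog_arm: Moves the arm, as the interface text tells. Its arguments: {"type":"object","properties":{"dp":{"type":"array","items":{"type":"array","items":{"type":"number"}}},"angular":{"type":"array","items":{"type":"array","items":{"type":"number"}}},"claw":{"type":"array","items":{"type":"number"}},"grip_force":{"type":"number"}},"required":["dp","angular","claw"]}

```bash
mkdir -p pics; python3 - <<'E'
from station import *
import cv2,numpy as np
for n in("scene","top"):
    c=read_camera(n); cv2.imwrite(f"pics/{n}0.png",c["pixels"]); np.savez(f"{n}0.npz",**c)
    R=cv2.Rodrigues(np.array(c["rvec"]))[0]; print(n,-R.T@np.array(c["tvec"]).ravel(), R[2])
print(get_obs())
E
```

```text
scene [ 1.07511365 -0.05748889  0.98926621] [-0.53492386  0.10232717 -0.83868088]
top [0.4260642  0.03759638 0.89838454] [ 0.10952646  0.01630179 -0.99385019]
{'t': 0.1, 'q': array([-1.35209325,  0.47770804,  0.02234867,  1.55636177, -0.01149043,
        1.10927245, -0.08306716]), 'joint_vel': array([ 0.00064606, -0.00216009,  0.00136471, -0.00221739, -0.00053803,
        0.00238132,  0.00178794]), 'joint_torque': array([ 4.13630769e-03, -5.97760069e+01,  1.61346540e+00, -2.81956011e+01,
        1.28012651e-02,  5.12723243e-03,  4.50764418e-06]), 'eef_pos': array([0.21653272, 0.63876682, 0.23042547]), 'tool_rot': array([-6.79579543e-05,  1.62649815e-01,  9.86683526e-01, -8.07793936e-04]), 'contact_force': array([ 0.1880263 ,  0.44914515, -0.02576745]), 'torque': array([-0.02233061,  0.01965048,  0.03150926]), 'gripper_width': 0.9985524884776654}
```

View pics/scene0.png

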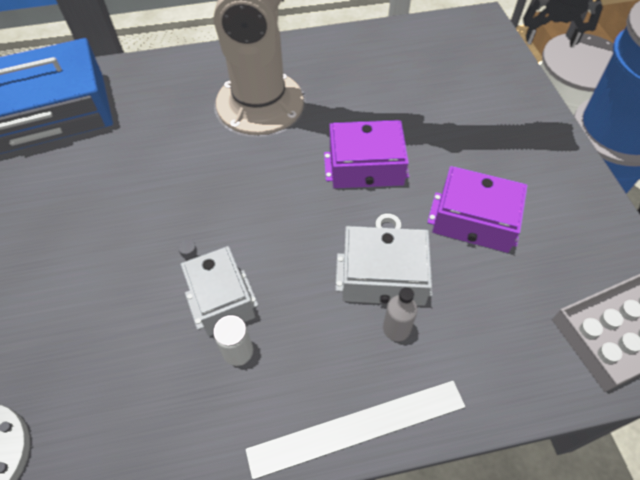

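View pics/top0.png

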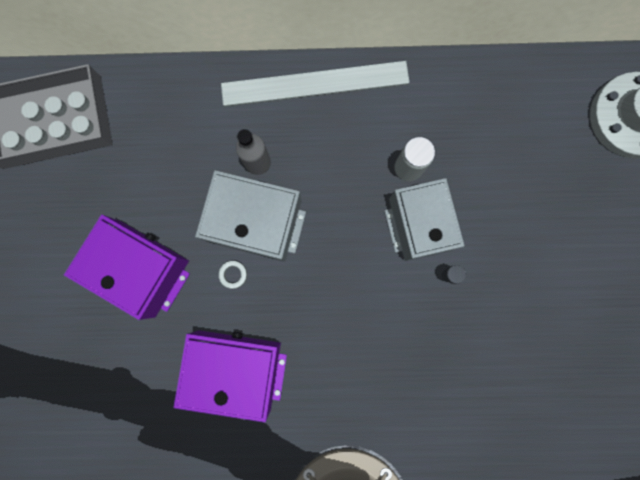

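The scene view shows a wide grey box (387,265) with its pad at (387,239), and a narrow grey box (218,287). Two purple look-alikes are at (368,155) and (482,208). In the top view the wide grey box is at (248,215) with its pad at (241,231), the narrow grey at (430,218), and the purples at (126,267) and (228,377). The wide grey box, with the bottle behind it and the ring in front, fits the description. Next I'll confirm it in a crop and measure.

```bash
cat > h.py <<'E'
import cv2,numpy as np
def ray(c,u,v):
    R=cv2.Rodrigues(np.array(c["rvec"]))[0]; t=np.array(c["tvec"]).ravel()
    p=cv2.undistortPoints(np.array([[[u,v]]],float),np.array(c["camera_matrix"]),None)[0,0]
    return -R.T@t, R.T@np.array([p[0],p[1],1.])
def plane(c,u,v,z):
    o,d=ray(c,u,v); return o+d*(z-o[2])/d[2]
def tri(c1,p1,c2,p2):
    A=[];b=[]
    for c,p in((c1,p1),(c2,p2)):
        o,d=ray(c,*p); d/=np.linalg.norm(d); M=np.eye(3)-np.outer(d,d); A.append(M); b.append(M@o)
    return np.linalg.lstsq(np.vstack(A),np.hstack(b),rcond=None)[0]
def blob(img,u,v,r=14,th=50):
    g=img.max(2); m=((g<th)*255).astype('uint8'); n,l,s,c=cv2.connectedComponentsWithStats(m)
    k=[i for i in range(1,n) if np.hypot(*(c[i]-[u,v]))<r and s[i,4]<600 and s[i,4]>25]
    return [(c[i],s[i]) for i in k]
E
python3 - <<'E'
from h import *
S=dict(np.load("scene0.npz"));T=dict(np.load("top0.npz"))
bs=blob(S["pixels"],387,239,8);bt=blob(T["pixels"],241,231,8);print(bs,bt)
ps,pt=bs[0][0],bt[0][0]
print("tri",tri(S,ps,T,pt)); print("planes",plane(S,*ps,.092),plane(T,*pt,.092))
b2=blob(T["pixels"],435,235,8);print("batt pad",plane(T,*b2[0][0],.092))
# lid/box outline in top: grey bright
g=T["pixels"]; hsv=cv2.cvtColor(g,cv2.COLOR_BGR2HSV)
m=((hsv[...,1]<60)&(hsv[...,2]>105)).astype('uint8')*255
m=cv2.morphologyEx(m,cv2.MORPH_OPEN,np.ones((7,7)))
n,l,s,c=cv2.connectedComponentsWithStats(m)
k=l[205,248]; cs,_=cv2.findContours((l==k).astype('uint8'),cv2.RETR_EXTERNAL,cv2.CHAIN_APPROX_SIMPLE)
P=cv2.minAreaRect(max(cs,key=cv2.contourArea)); box=cv2.boxPoints(P); print(box)
W=np.array([plane(T,*p,.08)for p in box]);print(W, [np.linalg.norm(W[i]-W[i-1]) for i in range(4)])
for n,(u,v) in dict(ring=(232,275)).items(): print(n,plane(T,u,v,.02))
print("bottle top tri",tri(S,(406,295),T,(245,137)))
a=cv2.resize(g[150:300,170:340],None,fx=2.3,fy=2.3); b=cv2.resize(S["pixels"][190:340,310:480],None,fx=2.3,fy=2.3)
cv2.polylines(g,[box.astype(int)],True,(0,0,255)); 
cv2.imwrite("pics/crop.png",np.hstack([cv2.resize(g[150:300,170:340],None,fx=2.3,fy=2.3),b]))
E
```

```text
[] [(array([241.1010101 , 230.33333333]), array([236, 225,  11,  11,  99], dtype=int32))]Traceback (most recent call last):
  File "<stdin>", line 4, in <module>
IndexError: list index out of range
```

```bash
python3 - <<'E'
from h import *
S=dict(np.load("scene0.npz"));T=dict(np.load("top0.npz"))
print(S["pixels"].max(2)[230:248,376:400])
bt=blob(T["pixels"],241,231,8,60)
bs=blob(S["pixels"],387,239,8,70);print(bs)
ps,pt=(bs[0][0] if bs else np.array([387.5,238.5])),bt[0][0]
print("tri",tri(S,ps,T,pt)); print("planes",plane(S,*ps,.092),plane(T,*pt,.092))
b2=blob(T["pixels"],435,235,8);print("batt pad",plane(T,*b2[0][0],.092))
g=T["pixels"]; hsv=cv2.cvtColor(g,cv2.COLOR_BGR2HSV)
m=((hsv[...,1]<60)&(hsv[...,2]>105)).astype('uint8')*255
m=cv2.morphologyEx(m,cv2.MORPH_OPEN,np.ones((7,7)))
n,l,s,c=cv2.connectedComponentsWithStats(m)
k=l[205,248]; print(k)
cs,_=cv2.findContours((l==k).astype('uint8'),cv2.RETR_EXTERNAL,cv2.CHAIN_APPROX_SIMPLE)
P=cv2.minAreaRect(max(cs,key=cv2.contourArea)); box=cv2.boxPoints(P); print(box)
W=np.array([plane(T,*p,.085)for p in box]);print(W, [np.linalg.norm(W[i]-W[i-1]) for i in range(4)])
print("ring",plane(T,232,275,.02))
print("bottle top tri",tri(S,(406,295),T,(245,137)))
b=cv2.resize(S["pixels"][190:340,310:480],None,fx=2.3,fy=2.3)
cv2.polylines(g,[box.astype(int)],True,(0,0,255)); 
cv2.imwrite("pics/crop.png",np.hstack([cv2.resize(g[150:300,170:340],None,fx=2.3,fy=2.3),b]))
E
```

```text
[[226 226 225 225 225 225 225 225 226 227 227 226 226 225 225 225 224 225
  225 224 225 224 224 225]
 [225 225 225 225 225 225 226 226 226 223 221 222 223 224 225 225 225 225
  224 224 223 223 223 224]
 [225 225 225 225 225 226 227 223 214 194 180 182 192 205 219 223 225 225
  224 223 223 223 223 223]
 [224 225 225 225 226 226 221 195 162 131 113 116 128 149 176 204 222 225
  224 224 223 223 223 223]
 [224 224 224 224 224 220 189 143 102  78  69  70  75  89 118 157 195 221
  224 224 223 223 223 223]
 [224 224 224 224 222 199 149  97  70  65  65  66  66  66  77 106 152 197
  221 224 224 224 223 223]
 [224 224 224 224 221 181 119  74  65  66  67  68  68  66  66  75 113 167
  210 223 224 224 224 224]
 [224 223 224 225 218 172 107  68  64  66  68  68  68  68  67  66  89 143
  196 222 224 224 223 224]
 [224 223 224 224 214 165 102  65  64  67  68  68  70  69  67  65  78 129
  189 221 224 224 223 223]
 [224 224 224 224 217 172 108  67  63  66  66  68  67  67  67  66  86 140
  195 222 224 224 223 224]
 [224 224 224 225 221 189 134  85  65  63  65  67  67  67  65  69 108 170
  214 224 224 22
[... 729 characters left out ...]
87.09433962, 238.01886792]), array([383, 234,   9,   8,  53], dtype=int32))]
tri [0.54282944 0.18999501 0.09116576]
planes [0.54333252 0.18866632 0.092     ] [0.5428586 0.1909181 0.092    ]
batt pad [ 0.52815466 -0.1705896   0.092     ]
10
[[194.23608 236.83513]
 [212.03122 167.87904]
 [299.67807 190.49757]
 [281.88293 259.45367]]
[[0.53323258 0.2813582  0.085     ]
 [0.66640749 0.24876289 0.085     ]
 [0.61841416 0.08049577 0.085     ]
 [0.48728642 0.11558032 0.085     ]] [np.float64(0.17202719408713438), np.float64(0.13710583572414645), np.float64(0.17497765977981541), np.float64(0.13574022830617016)]
ring [0.46254244 0.22304604 0.02      ]
bottle top tri [0.70124226 0.17231324 0.15279842]
```

View pics/crop.png

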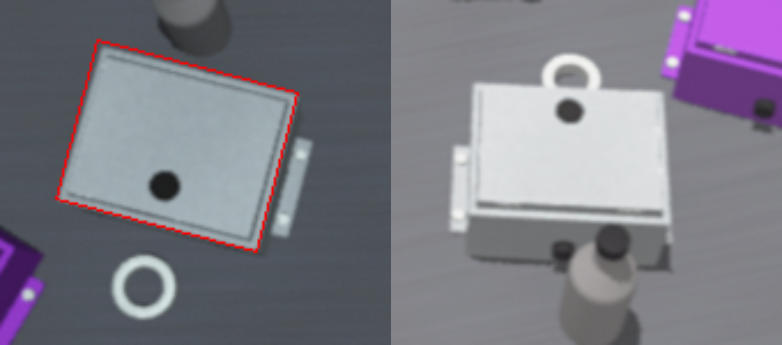

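The enlarged crop confirms the wide grey box: its outline measures about 136 x 173 mm, with one pad, and the ring sits in front and the bottle behind. The pad triangulates to (0.543, 0.190, 0.091), against an expected height of 0.092. Box yaw is about -0.25 rad. Next I'll work out the first move.

```bash
cat >> h.py <<'E'
from scipy.spatial.transform import Rotation as Ro
def todp(o,p):
    w=o["tool_rot"]; R=Ro.from_quat([w[1],w[2],w[3],w[0]]); return R.inv().apply(np.array(p)-o["eef_pos"])/.025
E
python3 - <<'E'
from h import *; from station import *
o=get_obs(); print(o["t"],todp(o,[.543,.190,.231]),todp(o,[.543,.190,.231])/11)
E
```

```text
0.1 [-1.81293492e+01 -1.28094998e+01  5.39239832e-05] [-1.64812265e+00 -1.16449999e+00  4.90218029e-06]
```

{"method": "jog_arm", "body": {"dp": [[-0.7,-0.5,0],[-2.0,-1.4,0],[-3.3,-2.3,0],[-4.6,-3.25,0],[-5.9,-4.2,0]], "angular": [[0,0,0],[0,0,0],[0,0,0],[0,0,0],[0,0,0]], "claw": [0,0,0,0,0]}}

```text
t: 0.6
eef_pos: [0.3233, 0.4908, 0.2309]
tool_rot: [-0.0, 0.163, 0.987, -0.0]
contact_force: [0.0, 0.8, 0.1]
gripper_width: 0.142
```

{"method": "jog_arm", "body": {"dp": [[-1.3,-0.9,0],[-2.6,-1.8,0],[-3.9,-2.8,0],[-5.2,-3.7,0],[-6.2,-4.4,0]], "angular": [[0,0,0],[0,0,0],[0,0,0],[0,0,0],[0,0,0]], "claw": [0,0,0,0,0]}}

```text
t: 1.1
eef_pos: [0.4354, 0.3358, 0.2311]
tool_rot: [0.0, 0.164, 0.987, -0.0]
contact_force: [0.8, -0.4, -0.3]
gripper_width: 0.004
```

```bash
python3 - <<'E'
from h import *; from station import *
o=get_obs(); print(o,todp(o,[.543,.190,.231]))
E
```

```text
{'t': 1.1, 'q': array([-0.88741822,  0.27151094,  0.14088893,  1.86506696, -0.0437645 ,
        1.00865682,  0.5135423 ]), 'joint_vel': array([ 0.41159068, -0.01839448,  0.13307486,  0.03635241, -0.05080883,
       -0.0149728 ,  0.57392589]), 'joint_torque': array([ -2.65386812, -44.72548842,   1.45757742, -26.15852237,
         0.06613862,   0.10487687,  -0.6450174 ]), 'eef_pos': array([0.43542773, 0.33580572, 0.23108666]), 'tool_rot': array([ 5.74875859e-05,  1.63753736e-01,  9.86501143e-01, -4.52395152e-04]), 'contact_force': array([ 0.78848813, -0.43681543, -0.2750004 ]), 'torque': array([-0.01484644, -0.01947705,  0.02369566]), 'gripper_width': 0.003745199676643528} [-5.95643735 -4.1292313   0.00863225]
```

{"method": "jog_arm", "body": {"dp": [[-1.3,-0.9,0],[-2.6,-1.8,0],[-3.9,-2.8,0],[-5.2,-3.7,0],[-6.0,-4.2,0]], "angular": [[0,0,0],[0,0,0],[0,0,0],[0,0,0],[0,0,0]], "claw": [0,0,0,0,0]}}

```text
t: 1.6
eef_pos: [0.5439, 0.1872, 0.2311]
tool_rot: [0.0, 0.165, 0.986, -0.001]
contact_force: [-0.5, 0.6, -0.3]
gripper_width: 0.003
```

{"method": "jog_arm", "body": {"dp": [[0,0,0.5],[0,0,1.5],[0,0,2.5],[0,0,3.5],[0,0,4.0]], "angular": [[0,0,0],[0,0,0],[0,0,0],[0,0,0],[0,0,0]], "claw": [0,0,0,0,0]}}

```text
t: 2.1
eef_pos: [0.5402, 0.1914, 0.1285]
tool_rot: [-0.002, 0.162, 0.987, -0.001]
contact_force: [-0.0, 0.3, 0.5]
gripper_width: 0.004
```

```bash
python3 - <<'E'
from h import *; from station import *
for n in("scene","top"):
    c=read_camera(n); cv2.imwrite(f"pics/{n}1.png",c["pixels"])
    globals()[n]=c["pixels"]
cv2.imwrite("pics/c1.png",np.hstack([cv2.resize(top[150:300,170:340],None,fx=2.3,fy=2.3),cv2.resize(scene[190:340,310:480],None,fx=2.3,fy=2.3)]))
o=get_obs(); print(o['t'],o['eef_pos'],o['contact_force'],o['joint_vel'].max(),todp(o,[.543,.190,.092]))
E
```

```text
2.2 [0.54058023 0.19116939 0.1291995 ] [-0.32402707 -0.86526412  0.40705154] 0.02659021644546766 [-0.11168749 -0.00913238  1.48764344]
```

View pics/c1.png

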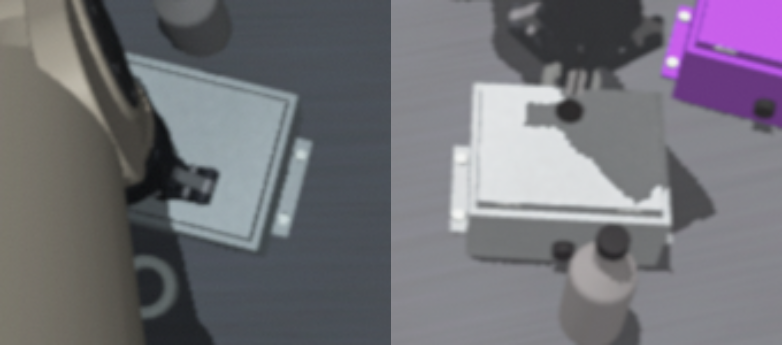

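The crops show the shut fingertips standing over the pad (scene crop about (573,95)) and nothing shifted. I'll go down slowly now.

{"method": "jog_arm", "body": {"dp": [[-0.05,0,0.3],[-0.1,0,0.6],[-0.1,0,0.9],[-0.1,0,1.1],[-0.1,0,1.2]], "angular": [[0,0,0],[0,0,0],[0,0,0],[0,0,0],[0,0,0]], "claw": [0,0,0,0,0]}}

```text
t: 2.7
eef_pos: [0.5446, 0.1901, 0.1008]
tool_rot: [-0.0, 0.163, 0.987, -0.0]
contact_force: [0.5, -0.3, -0.1]
gripper_width: 0.001
```

{"method": "jog_arm", "body": {"dp": [[0,0,0.04],[0,0,0.08],[0,0,0.12],[0,0,0.16],[0,0,0.2]], "angular": [[0,0,0],[0,0,0],[0,0,0],[0,0,0],[0,0,0]], "claw": [0,0,0,0,0]}}

```text
t: 3.2
eef_pos: [0.5449, 0.1902, 0.0964]
tool_rot: [0.0, 0.163, 0.987, 0.0]
contact_force: [0.0, 0.2, -0.4]
gripper_width: -0.005
```

{"method": "jog_arm", "body": {"dp": [[-0.05,0,0.04],[-0.05,0,0.08],[-0.05,0,0.12],[-0.05,0,0.16],[-0.05,0,0.2]], "angular": [[0,0,0],[0,0,0],[0,0,0],[0,0,0],[0,0,0]], "claw": [0,0,0,0,0]}}

```text
t: 3.7
eef_pos: [0.5459, 0.1898, 0.0914]
tool_rot: [-0.0, 0.163, 0.987, 0.0]
contact_force: [-2.2, -0.7, 4.1]
gripper_width: -0.004
```

{"method": "jog_arm", "body": {"dp": [[0,0,0.03],[0,0,0.06],[0,0,0.1],[0,0,0.13],[0,0,0.16]], "angular": [[0,0,0],[0,0,0],[0,0,0],[0,0,0],[0,0,0]], "claw": [0,0,0,0,0]}}

```text
t: 4.2
eef_pos: [0.5459, 0.1899, 0.0872]
tool_rot: [-0.0, 0.163, 0.987, 0.0]
contact_force: [-2.6, 0.5, 3.8]
gripper_width: 0.0
```

The pad is down at least 4.2 mm (0.0914 to 0.0872) at about 3.8 N, so the catch should have tripped. Backing off up and towards the robot.

{"method": "jog_arm", "body": {"dp": [[0,0,-1.2],[0.4,0,-3.0],[1.2,0,-5.0],[2.2,0,-6.5],[3.0,0,-7.5]], "angular": [[0,0,0],[0,0,0],[0,0,0],[0,0,0],[0,0,0]], "claw": [0,0,0,0,0]}}

```text
t: 4.7
eef_pos: [0.4755, 0.2146, 0.2779]
tool_rot: [0.002, 0.163, 0.987, 0.002]
contact_force: [0.6, -0.5, 0.4]
gripper_width: 0.002
```

```bash
python3 - <<'E'
from h import *; from station import *
scene=read_camera("scene")["pixels"]
cv2.imwrite("pics/c2.png",scene)
o=get_obs(); print(o['t'],o['eef_pos'],o['contact_force'])
E
```

```text
4.75 [0.47418786 0.21679456 0.28091799] [-1.65953691  1.10917437  1.67691133]
```

View pics/c2.png

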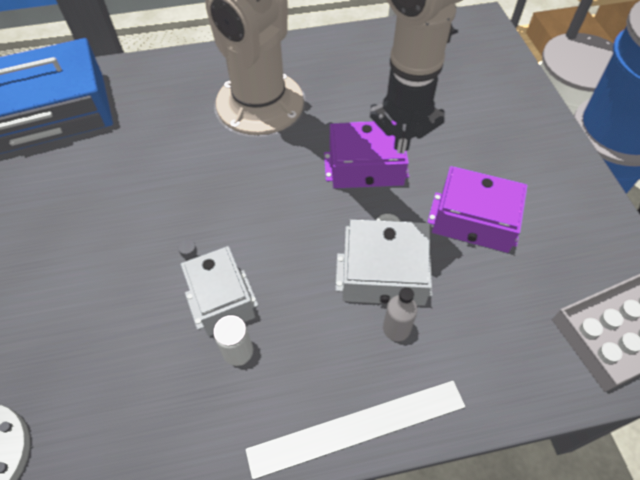

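The lid is rising (its front edge is now at row 220), and the gripper is clear of it at (405,140). I'll hold still and watch.

{"method": "jog_arm", "body": {"dp": [[0,0,0],[0,0,0],[0,0,0],[0,0,0],[0,0,0]], "angular": [[0,0,0],[0,0,0],[0,0,0],[0,0,0],[0,0,0]], "claw": [0,0,0,0,0]}}

```text
t: 5.25
eef_pos: [0.4751, 0.2133, 0.2738]
tool_rot: [-0.001, 0.163, 0.987, -0.001]
contact_force: [-0.5, -0.1, -0.3]
gripper_width: 0.004
```

{"method": "jog_arm", "body": {"dp": [[0,0,0],[0,0,0],[0,0,0],[0,0,0],[0,0,0]], "angular": [[0,0,0],[0,0,0],[0,0,0],[0,0,0],[0,0,0]], "claw": [0,0,0,0,0]}}

```text
t: 5.75
eef_pos: [0.475, 0.2139, 0.2749]
tool_rot: [0.0, 0.163, 0.987, 0.0]
contact_force: [-0.0, 0.7, -0.6]
gripper_width: 0.002
```

{"method": "jog_arm", "body": {"dp": [[0,0,0],[0,0,0],[0,0,0],[0,0,0],[0,0,0]], "angular": [[0,0,0],[0,0,0],[0,0,0],[0,0,0],[0,0,0]], "claw": [0,0,0,0,0]}}

```text
t: 6.25
eef_pos: [0.475, 0.2138, 0.2748]
tool_rot: [0.0, 0.163, 0.987, 0.0]
contact_force: [0.7, -0.3, 0.3]
gripper_width: -0.001
```

{"method": "jog_arm", "body": {"dp": [[0,0,0],[0,0,0],[0,0,0],[0,0,0],[0,0,0]], "angular": [[0,0,0],[0,0,0],[0,0,0],[0,0,0],[0,0,0]], "claw": [0,0,0,0,0]}}

```text
t: 6.75
eef_pos: [0.475, 0.2138, 0.2748]
tool_rot: [-0.0, 0.163, 0.987, 0.0]
contact_force: [0.9, -0.4, -0.4]
gripper_width: 0.003
```

{"method": "jog_arm", "body": {"dp": [[0,0,0],[0,0,0],[0,0,0],[0,0,0],[0,0,0]], "angular": [[0,0,0],[0,0,0],[0,0,0],[0,0,0],[0,0,0]], "claw": [0,0,0,0,0]}}

```text
t: 7.25
eef_pos: [0.475, 0.2138, 0.2748]
tool_rot: [0.0, 0.163, 0.987, 0.0]
contact_force: [0.2, 0.0, -0.4]
gripper_width: 0.0
```

{"method": "jog_arm", "body": {"dp": [[0,0,0],[0,0,0],[0,0,0],[0,0,0],[0,0,0]], "angular": [[0,0,0],[0,0,0],[0,0,0],[0,0,0],[0,0,0]], "claw": [0,0,0,0,0]}}

```text
t: 7.75
eef_pos: [0.475, 0.2138, 0.2748]
tool_rot: [0.0, 0.163, 0.987, 0.0]
contact_force: [-0.6, 0.5, 0.1]
gripper_width: -0.002
```

```bash
python3 - <<'E'
from h import *; from station import *
cv2.imwrite("pics/c3.png",read_camera("scene")["pixels"])
o=get_obs(); print(o['t'],o['eef_pos'],o['contact_force'])
E
```

```text
7.8 [0.47503007 0.21385378 0.27481333] [ 0.54283454 -0.38330611 -0.33966945]
```

View pics/c3.png

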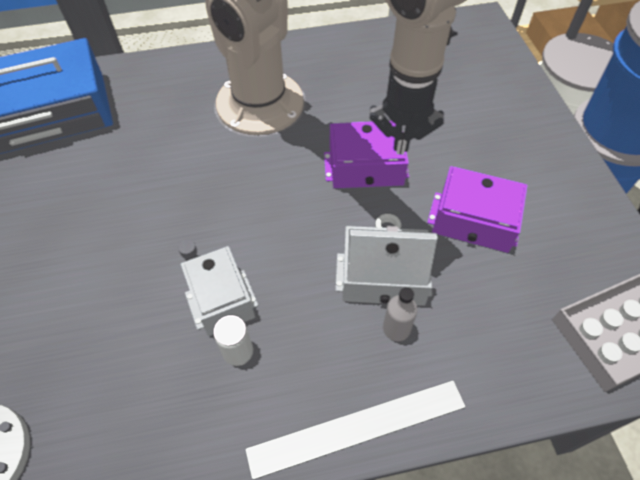

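The lid now stands up: its free edge runs along row 230 and its pad is at (392,248). Everything else is where it was. I'll wait 3 s more and check that it is steady and at what angle.

{"method": "jog_arm", "body": {"dp": [[0,0,0],[0,0,0],[0,0,0],[0,0,0],[0,0,0]], "angular": [[0,0,0],[0,0,0],[0,0,0],[0,0,0],[0,0,0]], "claw": [0,0,0,0,0]}}

```text
t: 8.3
eef_pos: [0.475, 0.2138, 0.2748]
tool_rot: [-0.0, 0.163, 0.987, -0.0]
contact_force: [0.4, -0.7, 0.5]
gripper_width: 0.0
```

{"method": "jog_arm", "body": {"dp": [[0,0,0],[0,0,0],[0,0,0],[0,0,0],[0,0,0]], "angular": [[0,0,0],[0,0,0],[0,0,0],[0,0,0],[0,0,0]], "claw": [0,0,0,0,0]}}

```text
t: 8.8
eef_pos: [0.475, 0.2138, 0.2748]
tool_rot: [-0.0, 0.163, 0.987, 0.0]
contact_force: [-0.6, -0.0, -0.3]
gripper_width: 0.001
```

{"method": "jog_arm", "body": {"dp": [[0,0,0],[0,0,0],[0,0,0],[0,0,0],[0,0,0]], "angular": [[0,0,0],[0,0,0],[0,0,0],[0,0,0],[0,0,0]], "claw": [0,0,0,0,0]}}

```text
t: 9.3
eef_pos: [0.475, 0.2139, 0.2748]
tool_rot: [0.0, 0.163, 0.987, 0.0]
contact_force: [0.2, 0.6, 0.0]
gripper_width: -0.001
```

{"method": "jog_arm", "body": {"dp": [[0,0,0],[0,0,0],[0,0,0],[0,0,0],[0,0,0]], "angular": [[0,0,0],[0,0,0],[0,0,0],[0,0,0],[0,0,0]], "claw": [0,0,0,0,0]}}

```text
t: 9.8
eef_pos: [0.475, 0.2138, 0.2748]
tool_rot: [-0.0, 0.163, 0.987, 0.0]
contact_force: [0.5, -0.0, 0.2]
gripper_width: -0.0
```

{"method": "jog_arm", "body": {"dp": [[0,0,0],[0,0,0],[0,0,0],[0,0,0],[0,0,0]], "angular": [[0,0,0],[0,0,0],[0,0,0],[0,0,0],[0,0,0]], "claw": [0,0,0,0,0]}}

```text
t: 10.3
eef_pos: [0.475, 0.2139, 0.2748]
tool_rot: [-0.0, 0.163, 0.987, 0.0]
contact_force: [-1.0, -0.9, -1.1]
gripper_width: 0.003
```

{"method": "jog_arm", "body": {"dp": [[0,0,0],[0,0,0],[0,0,0],[0,0,0],[0,0,0]], "angular": [[0,0,0],[0,0,0],[0,0,0],[0,0,0],[0,0,0]], "claw": [0,0,0,0,0]}}

```text
t: 10.8
eef_pos: [0.475, 0.2139, 0.2748]
tool_rot: [-0.0, 0.163, 0.987, 0.0]
contact_force: [1.4, -0.5, 0.3]
gripper_width: -0.0
```

```bash
python3 - <<'E'
from h import *; from station import *
c=read_camera("scene"); a=cv2.imread("pics/c3.png"); b=c["pixels"]; s0=cv2.imread("pics/scene0.png")
for n,im in(("7.8",a),("now",b)): print(n,[x[0] for x in blob(im,392,248,8,70)])
d=cv2.absdiff(a,b).max(2); print("diff>40 now vs 7.8:",(d>40).sum())
e=cv2.absdiff(s0,b).max(2)
for n,(u0,u1,v0,v1) in dict(batt=(178,262,236,370),bottle=(383,418,288,342),ring=(374,403,212,226)).items(): print(n,(e[v0:v1,u0:u1]>40).sum())
ex=np.array([.969,-.247,0]);h=np.array([.543,.190,.08])+.09*ex
for t in(1.0,1.1,1.2,1.25,1.3):
    p=h-ex*(.09*np.cos(t)-0)+np.array([0,0,.09*np.sin(t)])+.012*(ex*np.sin(t)+np.array([0,0,np.cos(t)]))
    print(t,cv2.projectPoints(p[None],np.array(c["rvec"]),np.array(c["tvec"]),np.array(c["camera_matrix"]),None)[0].ravel())
cv2.imwrite("pics/c4.png",np.hstack([cv2.resize(b[190:360,310:470],None,fx=2.3,fy=2.3),cv2.resize(b[220:390,160:320],None,fx=2.3,fy=2.3)]))
print(get_obs()['t'])
E
```

```text
7.8 [array([392., 248.])]
now [array([392., 248.])]
diff>40 now vs 7.8: 0
batt 0
bottle 0
ring 276
1.0 [392.35780279 240.77910689]
1.1 [392.71705888 243.63469713]
1.2 [393.03572755 246.91889834]
1.25 [393.17836175 248.71263476]
1.3 [393.30912716 250.60174145]
10.85
```

View pics/c4.png

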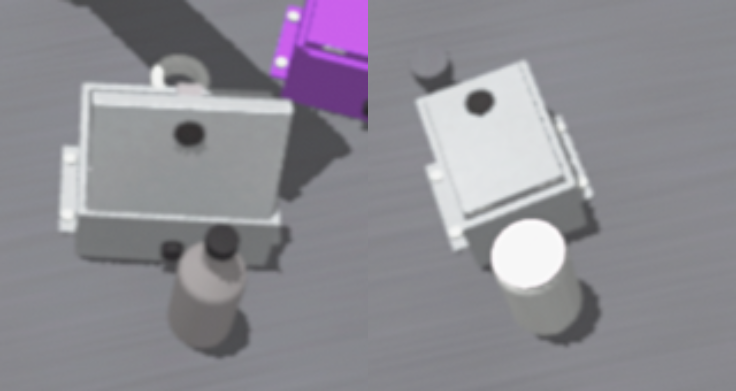

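The lid stands at about 1.23–1.25 rad: its pad is at row 248, and 248.7 is predicted for 1.25. The scene picture didn't change between t = 7.8 and 10.85 s. The ring's pixel change is the arm's shadow falling on it. Its outline is where it was. Handing in.

```bash
python3 -c "
from station import *
print(hand_in())"
```

```text
the job is handed in; nothing more can be done
None
```

I pressed the pad on the wider grey box once with the shut fingertips, at about 4 N and at least 4.2 mm down. I then backed off up and towards the robot and let the lid spring up by itself.

**Lid:** It stands open at about 1.23–1.25 rad, judged from where its pad sits in the scene picture. Pictures at t = 7.8 s and 10.85 s were the same, with the arm clear and not moving in between.

**Other items:** The battery box stayed shut. The picture area covering it, the can and the socket was unchanged, and so was the bottle's.

**One check disagreed:** The ring's area did change in the picture. The enlarged crop shows the arm's shadow over it, with the ring's outline in the same place.

**Not checked:** I did not measure the brass tell-tale directly. I take it as pushed because the lid is well past 0.65 rad.

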